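# Load a hub flange onto the pins of an indexing drill fixture

## Task

Load the aluminium hub flange into the drill fixture: set it boss up on the fixture's centre spigot, turn it gently by feel until its four holes line up with the four pins, let it slide down flush on the seat without forcing it, then let go and swing the hold-down arm fully round over its rim. Leave the other things on the table alone.

Things in the scene. Friction and masses are not known exactly. Their poses are not given: they have to be found in the camera images.
- hub_flange: Bare aluminium disc, 110 mm across, 10 mm thick, round boss in the middle; about 0.34 kg. Bore 25 mm right through. Four 11 mm through holes 40 mm from the axis, on the body's +x, +y, -x, -y axes (any quarter turn fits). Origin: on the axis at the underside, z up out of the boss. Lies flat on the table, boss up, any yaw.
- boss_top (a point): Middle of the flange's boss at its top, 36 mm above the underside. The boss is 44 mm across and stands 26 mm above the disc's upper face: grip it across, fingers pointing down.
- drill_fixture: Heavy grey fixture, never moves. Origin at its underside, on the table, under the middle of its round steel seat; z up. Base 130 x 124 mm, ear towards +y, index plunger with a black knob towards -x (leave it be). The seat with its pins is locked at an arbitrary angle about the axis, different each time: no pose reading gives it, but the pins can be seen.
- seat (a point): Middle of the flat round seat, 114 mm across, 46 mm above the table. Here a 23 mm spigot rises 21 mm (16 mm straight, then a cone to 15 mm); it enters the flange's bore with 1 mm play all round. Four upright 8 mm pins, a quarter turn apart, 40 mm from the middle, rise 12 mm (tips chamfered by 1 mm); 1.5 mm play all round in the holes. The pins are fixed to the seat.
- on_pins (a point): Point on the fixture's axis 12 mm above the seat, level with the pin tips: here lies the underside of a flange that rests on the pins. Turned there under a light push (5 to 10 N) it drops where the holes meet the pins, within about 3 degrees; held at a fixed height, the push then vanishes. Home, its underside is on the seat. Over 80 N between flange and fixture spoils them.
- hold_arm (a joint): Dark steel hold-down arm on the +y ear, turning about a vertical axis. 0: finger along the fixture's +x, tail with knob along -x. Grows clockwise from above to a stop at 1.571: finger towards the middle, over the rim, tail along +y. Stays where left. Starts at 0 to 0.35. Its underside is 2 mm above a flange that is home; one still up on the pins blocks it.
- hold_arm_knob (a point): Middle of the upright black knob on the arm's tail: 16 mm in diameter, from 78 to 104 mm above the table, this point at 91 mm, 46 mm from the pivot. A push of about 2 N here moves the arm: push it round sideways with closed fingers.
- hold_arm_pivot (a point): Pivot of the hold-down arm, on its axis at the arm's underside: 58 mm above the table, 86 mm from the fixture's middle towards its +y. The bolt head on it ends 74 mm above the table.
- calliper: Bystander: steel vernier calliper lying flat, 64 x 205 x 8 mm; origin at the middle of its underside.
- hex_key: Bystander: black bent hexagon key lying flat, 30 x 84 x 8 mm; origin at the middle of its underside.
- chuck_key: Bystander: small steel T-shaped drill chuck key lying flat, 56 x 61 x 12 mm; origin at the middle of its underside.
- water_bottle: Bystander: standing plastic water bottle, 60 mm across, 214 mm high; origin at the middle of its underside.

How it is judged (in metres and radians):
On the way:
1. the flange is home over the pins while the hold-down arm is still swung aside (z of hub_flange in the frame of drill_fixture between 0.0445 and 0.048 m and horizontal distance between hub_flange and drill_fixture below 0.003 m and angle between hub_flange's own z axis and vertical below 0.035 rad and value of joint hold_arm below 0.8 rad), for 0.2 s.
At the end, for the whole second after the job is handed in: The flange rests boss up on the seat over all four pins: underside within 1.5 mm of the seat, axis within 3 mm of the fixture's, tilted less than 0.025 rad, still; the hold-down arm is still and at 1.3 rad or more, over the rim (z of hub_flange in the frame of drill_fixture between 0.0445 and 0.0475 m and horizontal distance between hub_flange and drill_fixture below 0.003 m and angle between hub_flange's own z axis and vertical below 0.025 rad and value of joint hold_arm above 1.3 rad and linear speed of hub_flange below 0.02 m/s and velocity of joint hold_arm between -0.1 and 0.1 rad/s); the robot touches nothing.
It fails at once if the flange is pressed or dropped against the fixture with more than 80 N (contact force between hub_flange and drill_fixture above 80 N).
It fails at once if the calliper, hex key or chuck key is moved more than 30 mm (distance of any of calliper, hex_key, chuck_key from where it was at the start of the episode above 0.03 m).
It fails at once if the water bottle is moved more than 30 mm or tipped (distance of water_bottle from where it was at the start of the episode above 0.03 m or angle between water_bottle's own z axis and vertical above 0.3 rad).
It also fails if it takes over 72 s, if anything falls off the work surface, if the arm or the gripper's body presses on something with over 40 N, if the wrist force passes 120 N, or if a joint passes its speed limit or range.

## Robot

A 7-joint arm with a two-finger parallel gripper is mounted at the origin on a cart in front of the work surface, level with it; the furniture and walls round the work are solid. World frame = base frame: x ahead of the robot, y to its left, z up, the work surface at z = 0. Lengths are in m, angles in degrees, forces in N, time in s.
With the tool pointing down it reaches from about 0.425 to 0.875 m from the base axis. Payload 8.4 kg.
Tool frame: the origin (TCP) lies midway between the tips of the shut fingers; the grasp point (between the pads) lies 19 mm behind it; z points along the fingers, y is the line along which they close (so a half turn about z gives the same grasp; the last joint's range is limited). The gripper opens to 87 mm and grips with 3 to 60 N. Pads are 19 mm wide; open, the fingers measure 117 mm over their backs; the gripper's body (75 mm by 190 mm) begins 51 mm behind the grasp point.
Start: joints at [65.993, 19.091, 2.286, 83.961, -0.768, 76.965, -3.352], TCP at [0.204, -0.617, 0.186] pointing down, gripper open.
Joint ranges: [-147.57, 147.57], [-21.85, 119.76], [-74.77, 79.35], [14.55, 137.4], [-85.83, 265.84], [4.83, 119.75], [-152.11, 152.11]. Speed limits (degrees/s): [127.2, 127.2, 159.86, 159.86, 180, 180, 180].

## Interface

Orientations are given as [roll, pitch, yaw] about the fixed x, y, z axes, in that order (R = Rz(yaw) Ry(pitch) Rx(roll)).
In Python, from station import status, vision, bot, recognise gives the robot as it stands.
- The arm moves only by the shell command python3 -m creep 'ROWS'. ROWS is JSON, a list of rows, each a list of 5 numbers: the shift along the tool's x, y, z normalised to -1 to 1, where 1 is 100 mm, then the turn about the tool's z normalised to -1 to 1, where 1 is 180 degrees, then the closure, from -1 (fully open) to 1 (shut). In form: [[x, y, z, twist, hand], ...]. A call has exactly 5 rows; each row shifts and turns the commanded pose from where the row before left it, along the tool's axes as they then stand; what a row does not reach is not made up. A row lasts 1/12 s, in which the tool goes at most 41.7 mm and 7.16 degrees, less where a joint would pass 70% of its speed; a pose out of reach is approached as far as the arm can. A call with a number of a shift or a turn outside -1 to 1 is refused whole. A call with a gripper value outside its range is refused whole. The fingers move at their own pace and stop on an object; the grip force is fixed at half the most. Time passes only in rows, so rows that do not move let the fingers close, or fill a call up. It gives the time, the measured TCP pose, the force, the opening and the grip force at its end, in the units of the state.
- status.sense(): the state, without advancing time (a new reading comes with each control period).
- vision.grab_frame(name): name is "side" or "top" or "wrist"; returns the picture (384x512x3 uint8, blue, green, red); there is no depth.
- vision.camera_model(name): a dict with "fx", "fy", "cx", "cy" (pixels), "cam_to_world" (4x4, takes a point from camera to world coordinates); the wrist camera has in their place "hand_eye" (4x4, takes a point from camera to tool coordinates, whose origin is the TCP and whose axes are the flange's). Camera axes: x right, y down, z forward; pixel columns grow to the right and rows downward; lengths in m; the calibration is good to about 2 mm. A picture is of the moment at which its call begins: read the wrist's pose just before it. camera_model takes no time and is no camera call.
- bot.hand_in(): hands the job in; it is judged then, once.
Trained networks look in the newest picture that a camera, given by its name, has taken for a name from the list of things; names that differ only in an ending like _2 or _b are one class to them, and where a whole thing is asked for, a point or a joint stands for the part that bears it (a point fixed in the world has none). Each returns a list of dicts, best first, with "score" (0 to 1); they miss things now and then, are a little off and sometimes report something else, mostly with a low value. They report only what shows in the picture. A call takes as long as a camera call.
- recognise(camera, name): "centre" ([column, row] in pixels, amid what is visible of it).
The state is a dict: "clock": time; "qpos": joint angles; "qvel": joint speeds; "joint_efforts": joint torques, N m; "ee_pos": TCP position; "eef_rot": TCP orientation; "ft_force": force on the tool from outside, world axes, zero at the start; "ft_torque": the same for the moment, N m; "gripper_width": finger opening in m; "finger_force": force on a finger pad.
Only numpy, scipy, OpenCV 4.12 (cv2) and the standard library are available. Lean on these libraries where they do the work, as an engineer would, in place of code of your own. Each camera call takes 0.05 s, during which the arm holds its last target. There are 200 camera calls.

## Working session

There is one attempt and no reset: what is moved stays moved. The work goes in short steps, Python scripts to look and compute and a shell command to move; the robot and the scene stay as the last step left them, time stands still between calls to the robot, and variables do not carry over. Pictures are saved under pics/ and viewed, at most 10 in all, crops included, and the job is handed in when it is done.

```bash
ls; mkdir -p pics
cat > h.py <<'E'
import numpy as np, cv2
from scipy.spatial.transform import Rotation as R
from station import status, vision, bot, recognise
def pose():
    s=status.sense(); T=np.eye(4); T[:3,3]=s["ee_pos"]; 
    T[:3,:3]=R.from_euler('xyz',s["eef_rot"],degrees=True).as_matrix(); return s,T
def c2w(name,T=None):
    m=vision.camera_model(name)
    return m,(np.array(m["cam_to_world"]) if "cam_to_world" in m else T@np.array(m["hand_eye"]))
def px2w(name,px,z,T=None):
    m,C=c2w(name,T); d=C[:3,:3]@np.array([(px[0]-m["cx"])/m["fx"],(px[1]-m["cy"])/m["fy"],1]); o=C[:3,3]
    return o+d*(z-o[2])/d[2]
def w2px(name,p,T=None):
    m,C=c2w(name,T); q=np.linalg.inv(C)@np.append(p,1); return np.array([m["fx"]*q[0]/q[2]+m["cx"],m["fy"]*q[1]/q[2]+m["cy"]])
E
python3 - <<'E'
from h import *
s,T=pose(); print(s)
for n in("top","side"):
    im=vision.grab_frame(n); cv2.imwrite(f"pics/{n}0.png",im)
    print(n,vision.camera_model(n))
    for o,z in(("hub_flange",.01),("boss_top",.036),("drill_fixture",.046),("seat",.046),("hold_arm_knob",.091),("hold_arm_pivot",.074),("calliper",0),("hex_key",0),("chuck_key",0),("water_bottle",.1)):
        for r in recognise(n,o)[:2]: print(n,o,r["score"],np.round(r["centre"],1),px2w(n,r["centre"],z).round(4))
E
```

```text
pics
{'clock': 0.0, 'qpos': array([65.99147866, 19.13108329,  2.28308334, 84.01026059, -0.76642559,
       76.96623923, -3.35359042]), 'qvel': array([ 0.00418664, -0.10310565,  0.0764541 ,  0.09504182, -0.07714961,
        0.02406894, -0.00665742]), 'joint_efforts': array([ 7.83031896e-05, -6.56357360e+01,  1.33565471e+00, -4.03799880e+01,
       -5.97531348e-02,  4.47090890e-02,  1.49248381e-04]), 'ee_pos': array([ 0.20417167, -0.61654612,  0.18507341]), 'eef_rot': array([-1.79907895e+02,  7.05965176e-03,  1.83237596e+01]), 'ft_force': array([ 0.75261592,  0.27644   , -0.47481544]), 'ft_torque': array([ 0.04980348,  0.0502543 , -0.01203404]), 'finger_force': 0.0, 'gripper_width': 0.08728945108074947}
top {'fx': 358.59607675998507, 'fy': 358.59607675998507, 'cx': 252.0290783381746, 'cy': 194.75433981542102, 'cam_to_world': array([[-9.28459403e-03, -9.90356158e-01,  1.38233413e-01,
         4.73378534e-01],
       [-9.99955654e-01,  9.41342486e-03,  2.78232190e-04,
         8.14382872e-02],
       [-1.57679881e-03, -1.38224700e-01, -9.90399640e-01,
         9.26426785e-01],
       [ 0
[... 1203 characters left out ...]
p 0.47 [183.  181.9] [0.5333 0.347  0.036 ]
side drill_fixture 0.78 [209.5 216.1] [0.5163 0.1346 0.046 ]
side drill_fixture 0.48 [289.  294.4] [ 0.526  -0.1426  0.046 ]
side seat 0.67 [206.4 216.4] [0.5107 0.1359 0.046 ]
side hold_arm_knob 0.76 [182.5 182.2] [0.491  0.2096 0.091 ]
side hold_arm_pivot 0.71 [208.4 216.6] [0.4938 0.0784 0.074 ]
side hold_arm_pivot 0.33 [313.2 253.7] [ 0.5878 -0.1044  0.074 ]
side calliper 0.63 [282.7 195.9] [0.7404 0.2544 0.    ]
side calliper 0.53 [208.3 216.2] [0.547  0.2259 0.    ]
side hex_key 0.57 [181.3 280.3] [0.4237 0.0215 0.    ]
side chuck_key 0.47 [322.  251.8] [6.788e-01 4.000e-04 0.000e+00]
side water_bottle 0.6 [304.9 157.9] [0.7702 0.2148 0.1   ]
```

Run:
```python
import cv2,numpy as np
a=cv2.imread("pics/top0.png"); 
a=cv2.resize(a[110:300,140:365],(800,600*800//800*190*0+int(190*800/225)) if 0 else (710,600),interpolation=cv2.INTER_CUBIC)
cv2.imwrite("pics/top0c.png",a)
a=cv2.imread("pics/side0.png");cv2.imwrite("pics/side0c.png",cv2.resize(a[130:340,130:390],(742,600),interpolation=cv2.INTER_CUBIC))
```

```text
(no output)
```

View pics/top0c.png

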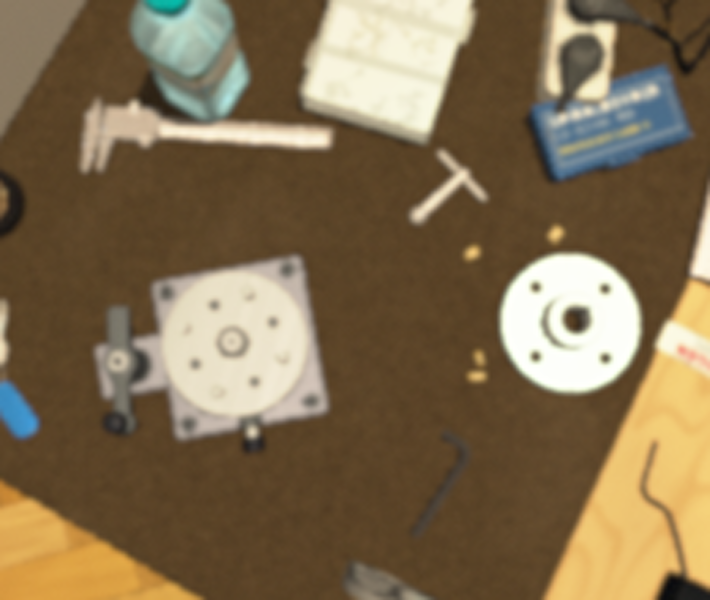

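View pics/side0c.png

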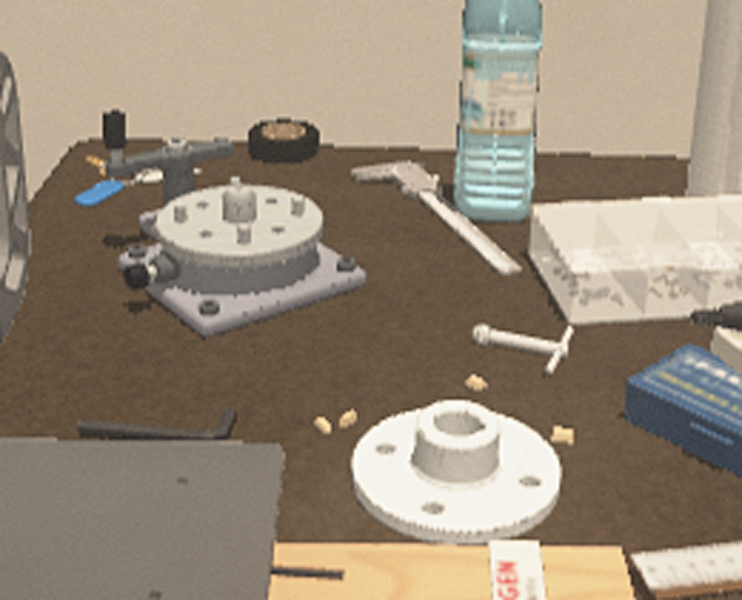

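Top view: fixture seat centre at crop (236,342), the arm's pivot at (120,362) and its knob at (116,422). The seat has light pins alternating with dark holes. The flange is at (570,322), boss up. The side view confirms three upright pins and the arm swung aside.

```bash
cat >> h.py <<'E'
def need(p,yaw=None):
    s,T=pose(); d=T[:3,:3].T@(np.array(p)-T[:3,3]); out=np.round(d/0.1,3); 
    tw=None if yaw is None else round(((s["eef_rot"][2]-yaw+180)%360-180)/180,4)
    print("need shift",out,"twist",tw,"| rows",np.linalg.norm(d)/.0417,"pos",np.round(s["ee_pos"],4),"rpy",np.round(s["eef_rot"],2),"F",np.round(s["ft_force"],1),"w",s["gripper_width"],"t",s["clock"])
E
python3 - <<'E'
from h import *
print(np.round(vision.camera_model("wrist")["hand_eye"],4),vision.camera_model("wrist")["fx"])
need([.51,-.09,.26])
E
```

```text
[[-4.000e-04 -9.641e-01 -2.656e-01  7.210e-02]
 [ 1.000e+00 -3.000e-04 -3.000e-04  3.000e-04]
 [ 2.000e-04 -2.656e-01  9.641e-01 -1.981e-01]
 [ 0.000e+00  0.000e+00  0.000e+00  1.000e+00]] 305.5167457334296
need shift [ 4.558 -4.042 -0.74 ] twist None | rows 14.717350196728656 pos [ 0.2044 -0.617   0.1859] rpy [-180.     -0.     18.33] F [ 0.6 -0.   0.4] w 0.08677436601985555 t 1.1
```

```bash
python3 -m creep '[[0.3,-0.26,-0.07,0,-1],[0.3,-0.26,-0.07,0,-1],[0.3,-0.26,-0.07,0,-1],[0.3,-0.26,-0.07,0,-1],[0.3,-0.26,-0.07,0,-1]]'; python3 -m creep '[[0.3,-0.27,-0.05,0,-1],[0.3,-0.27,-0.05,0,-1],[0.3,-0.27,-0.05,0,-1],[0.3,-0.27,-0.05,0,-1],[0.3,-0.27,-0.05,0,-1]]'; python3 -m creep '[[0.3,-0.27,0,0,-1],[0.3,-0.27,0,0,-1],[0.3,-0.27,0,0,-1],[0.3,-0.27,0,0,-1],[0,0,0,0,-1]]'
python3 - <<'E'
from h import *
s,T=pose(); im=vision.grab_frame("wrist"); cv2.imwrite("pics/w1.png",im)
for o,z in(("hub_flange",.01),("boss_top",.036)):
    for r in recognise("wrist",o)[:2]: print(o,r["score"],np.round(r["centre"],1),px2w("wrist",r["centre"],z,T).round(4))
need([.553,-.083,.2])
E
```

```text
clock: 1.52
ee_pos: [0.3065, -0.4448, 0.2214]
eef_rot: [180.0, 0.0, 18.3]
ft_force: [0.9, 0.2, -0.2]
gripper_width: 0.0869
finger_force: 0.0
clock: 1.93
ee_pos: [0.4064, -0.2693, 0.2465]
eef_rot: [180.0, -0.0, 18.3]
ft_force: [1.3, -0.6, 0.7]
gripper_width: 0.0868
finger_force: 0.0
clock: 2.35
ee_pos: [0.489, -0.1222, 0.2464]
eef_rot: [-179.9, -0.2, 18.9]
ft_force: [-0.1, 1.1, -0.0]
gripper_width: 0.0869
finger_force: 0.0
hub_flange 0.6 [258.1  88.6] [ 0.5709 -0.0927  0.01  ]
boss_top 0.89 [253.5  88.6] [ 0.5682 -0.0875  0.036 ]
need shift [ 0.79  -0.243  0.459] twist None | rows 2.2672061261499206 pos [ 0.4857 -0.131   0.2459] rpy [1.7999e+02 2.0000e-02 1.8370e+01] F [-0.4 -1.3 -0.4] w 0.08703920211115887 t 2.5
```

View pics/w1.png

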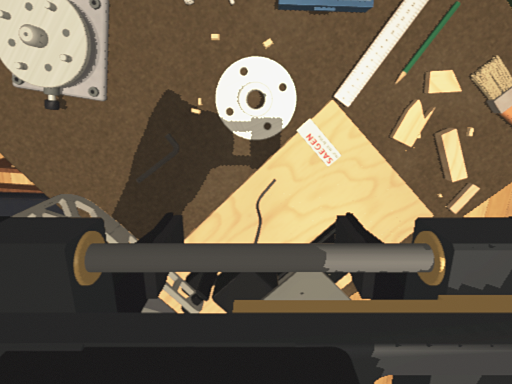

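```bash
python3 -m creep '[[0.16,0,0.3,0,-1],[0.16,0,0.3,0,-1],[0.1,0,0.3,0,-1],[0,0,0,0,-1],[0,0,0,0,-1]]'; python3 -m creep '[[0,0,0,0,-1],[0,0,0,0,-1],[0,0,0,0,-1],[0,0,0,0,-1],[0,0,0,0,-1]]'
cat >> h.py <<'E'
from scipy.optimize import differential_evolution as DE
def ringpts(x,y,z,yaw,r,rad,k=4):
    P=[]
    for a in np.radians(yaw+90*np.arange(k)):
        c=np.array([x+r*np.cos(a),y+r*np.sin(a),z]); P.append(c)
        for b in np.arange(0,2*np.pi,.7): P.append(c+rad*np.array([np.cos(b),np.sin(b),0]))
    return np.array(P)
def samp(im,cam,P,T):
    m,C=c2w(cam,T); q=(P-C[:3,3])@C[:3,:3]
    u=(m["fx"]*q[:,0]/q[:,2]+m["cx"]).astype(np.float32); v=(m["fy"]*q[:,1]/q[:,2]+m["cy"]).astype(np.float32)
    return cv2.remap(im,u[None],v[None],cv2.INTER_LINEAR)[0].astype(float)
def fitholes(im,cam,T,x0,y0,z,r=.04,rin=.0035,rout=.0095,sgn=1,d=.015):
    g=cv2.cvtColor(im,cv2.COLOR_BGR2GRAY).astype(np.float32)
    f=lambda p: sgn*(samp(g,cam,ringpts(p[0],p[1],z,p[2],r,rin),T).mean()-samp(g,cam,ringpts(p[0],p[1],z,p[2],r,rout),T).mean())
    s=DE(f,[(x0-d,x0+d),(y0-d,y0+d),(0,90)],seed=1,popsize=25,tol=1e-6); return s.x,s.fun
E
python3 - <<'E'
from h import *
s,T=pose(); im=vision.grab_frame("wrist"); cv2.imwrite("pics/w2.png",im)
b=recognise("wrist","boss_top")[0]["centre"]; p=px2w("wrist",b,.036,T); print(b,p)
x,f=fitholes(im,"wrist",T,p[0],p[1],.010); print(x.round(4),f)
for q in ringpts(x[0],x[1],.01,x[2],.04,.005)[::10]: cv2.circle(im,tuple(w2px("wrist",q,T).round().astype(int).tolist()),2,(0,0,255),1)
cv2.circle(im,tuple(w2px("wrist",[x[0],x[1],.036],T).round().astype(int).tolist()),2,(0,0,255),1)
cv2.imwrite("pics/w2a.png",im[:230])
need([x[0],x[1],.06])
E
```

```text
clock: 2.92
ee_pos: [0.5241, -0.1189, 0.155]
eef_rot: [-179.9, 0.2, 18.2]
ft_force: [0.2, -0.1, 1.2]
gripper_width: 0.0871
finger_force: 0.0
clock: 3.33
ee_pos: [0.5259, -0.118, 0.1569]
eef_rot: [179.9, -0.1, 18.3]
ft_force: [-0.5, -0.1, -1.4]
gripper_width: 0.0868
finger_force: 0.0
[249.7, 122.2] [ 0.57027264 -0.09367098  0.036     ]Traceback (most recent call last):
  File "<stdin>", line 4, in <module>
  File "h.py", line 33, in fitholes
    s=DE(f,[(x0-d,x0+d),(y0-d,y0+d),(0,90)],seed=1,popsize=25,tol=1e-6); return s.x,s.fun
    return fun(*args, **kwargs)
    ret = solver.solve()
    next(self)
    ~~~~^^^^^^
    energy = self.func(parameters)
    return self.f(x, *self.args)
           ~~~~~~^^^^^^^^^^^^^^^
  File "h.py", line 32, in <lambda>
    f=lambda p: sgn*(samp(g,cam,ringpts(p[0],p[1],z,p[2],r,rin),T).mean()-samp(g,cam,ringpts(p[0],p[1],z,p[2],r,rout),T).mean())
                     ~~~~^^^^^^^^^^^^^^^^^^^^^^^^^^^^^^^^^^^^^^^^^
  File "h.py", line 27, in samp
    m,C=c2w(cam,T); q=(P-C[:3,3])@C[:3,:3]
        ~~~^^^^^^^
  File "h.py", line 8, in c2w
    m=vision.camera_model(name)
ValueError: time passes only in moves, steps and waits
```

```bash
sed -i 's/^def c2w/import functools\ncm=functools.cache(vision.camera_model)\ndef c2w/; s/m=vision.camera_model(name)/m=cm(name)/' h.py
python3 - <<'E'
from h import *
s,T=pose(); im=cv2.imread("pics/w2.png")
p=[.57,-.0935]
x,f=fitholes(im,"wrist",T,p[0],p[1],.010); print(x.round(4),f)
t=cv2.imread("pics/top0.png"); print("top fit",fitholes(t,"top",None,.56,-.085,.01,d=.02))
for q in ringpts(x[0],x[1],.01,x[2],.04,.005)[::10]: cv2.circle(im,tuple(w2px("wrist",q,T).round().astype(int).tolist()),2,(0,0,255),1)
cv2.circle(im,tuple(w2px("wrist",[x[0],x[1],.036],T).round().astype(int).tolist()),2,(0,0,255),1)
cv2.imwrite("pics/w2a.png",im[:230])
need([x[0],x[1],.06])
E
```

```text
[ 0.5574 -0.0935 43.1654] -124.613427734375
top fit (array([ 0.55597281, -0.09291821, 42.59858726]), np.float64(-68.3599853515625))
need shift [ 0.376 -0.132  0.965] twist None | rows 2.5032451994748808 pos [ 0.5258 -0.1178  0.1565] rpy [ 1.7997e+02 -3.0000e-02  1.8320e+01] F [-0.2  0.3  0.1] w 0.08668611613357394 t 3.4333
```

View pics/w2a.png

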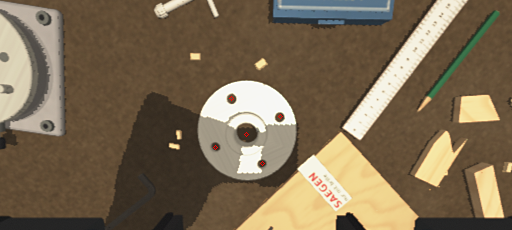

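The fit puts the flange at (0.557,-0.093), yaw 43°, and the red marks sit right on its four holes. I'll go down and grip the boss.

```bash
python3 -m creep '[[0.19,-0.066,0.2,0,-1],[0.186,-0.066,0.2,0,-1],[0,0,0.3,0,-1],[0,0,0.3,0,-1],[0,0,0.2,0,-1]]'; python3 -m creep '[[0,0,0.1,0,-1],[0,0,0.1,0,-1],[0,0,0.035,0,-1],[0,0,0,0,-1],[0,0,0,0,-1]]'
python3 - <<'E'
from h import *
need([.557,-.0933,.013])
E
```

```text
clock: 3.85
ee_pos: [0.5561, -0.0929, 0.0333]
eef_rot: [-179.9, 0.1, 18.4]
ft_force: [-0.6, 0.1, -1.5]
gripper_width: 0.0873
finger_force: 0.0
clock: 4.27
ee_pos: [0.558, -0.0935, 0.0135]
eef_rot: [180.0, -0.1, 18.3]
ft_force: [-0.5, -0.9, 0.6]
gripper_width: 0.0871
finger_force: 0.0
need shift [-0.009 -0.005  0.005] twist None | rows 0.027123053683033384 pos [ 0.558  -0.0935  0.0135] rpy [ 1.7996e+02 -7.0000e-02  1.8320e+01] F [-0.5 -0.9  0.6] w 0.0871413141041817 t 4.2667
```

```bash
python3 -m creep '[[0,0,0,0,1],[0,0,0,0,1],[0,0,0,0,1],[0,0,0,0,1],[0,0,0,0,1]]'; python3 -m creep '[[0,0,0,0,1],[0,0,0,0,1],[0,0,0,0,1],[0,0,0,0,1],[0,0,0,0,1]]';  python3 - <<'E'
from h import *
need([.466,.103,.18],50)
E
```

```text
clock: 4.68
ee_pos: [0.5574, -0.0934, 0.0128]
eef_rot: [180.0, -0.0, 18.3]
ft_force: [-0.2, -0.2, 0.5]
gripper_width: 0.0613
finger_force: 0.0
clock: 5.1
ee_pos: [0.5572, -0.0933, 0.0124]
eef_rot: [-180.0, 0.0, 18.3]
ft_force: [-0.5, 0.6, 0.6]
gripper_width: 0.0284
finger_force: 0.0
need shift [-0.248 -2.15  -1.676] twist -0.176 | rows 6.564679220470927 pos [ 0.5572 -0.0933  0.0124] rpy [-179.99    0.     18.32] F [-0.5  0.6  0.6] w 0.028367474291383084 t 5.1
```

The width is 28 mm, narrower than the boss, and there is no force. I'll look.

Run:
```python
from h import *
im=vision.grab_frame("side"); cv2.imwrite("pics/s1.png",cv2.resize(im[130:384,180:430],(590,600),interpolation=cv2.INTER_CUBIC))
print(status.sense()["gripper_width"])
```

```text
0.024208567165837802
```

View pics/s1.png

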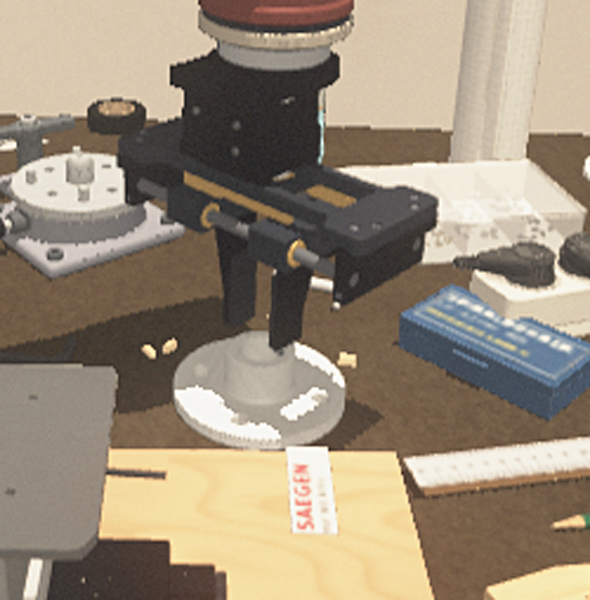

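Run:
```python
from h import *
s,T=pose()
def c(p): return ((w2px("side",p)-[180,130])*[590/250,600/254]).round(0)
print("tcp",c(s["ee_pos"]),"flange0",c([.557,-.0933,0]),"bosstop",c([.557,-.0933,.036]), "rim x-",c([.502,-.0933,.01]),"rim x+",c([.612,-.0933,.01]),"rim y-",c([.557,-.148,.01]),"y+",c([.557,-.038,.01]))
for z in (.0,.02,.04,.06,.08):
  for dy in(-.025,.025): print(z,dy,c((T@[0,dy,-z,1])[:3]))
```

```text
tcp [259. 379.] flange0 [258. 395.] bosstop [260. 347.] rim x- [182. 405.] rim x+ [331. 361.] rim y- [305. 431.] y+ [218. 339.]
0.0 -0.025 [230. 363.]
0.0 0.025 [289. 396.]
0.02 -0.025 [231. 337.]
0.02 0.025 [291. 369.]
0.04 -0.025 [232. 310.]
0.04 0.025 [292. 341.]
0.06 -0.025 [233. 282.]
0.06 0.025 [294. 312.]
0.08 -0.025 [234. 254.]
0.08 0.025 [295. 283.]
```

The side view shows the fingertips at crop (235,322) and (285,348). That is about 33 mm above the reported TCP and just over the boss top (260,345). I'll open and go down by feel.

```bash
python3 -m creep '[[0,0,0,0,-1],[0,0,0,0,-1],[0,0,0,0,-1],[0,0,0,0,-1],[0,0,0,0,-1]]'; python3 -m creep '[[0,0,0,0,-1],[0,0,0,0,-1],[0,0,0,0,-1],[0,0,0,0,-1],[0,0,0,0,-1]]'
python3 - <<'E'
from h import *
s,T=pose(); print(s["gripper_width"],s["ee_pos"],s["ft_force"])
im=vision.grab_frame("side"); cv2.imwrite("pics/s2.png",cv2.resize(im[200:350,220:370],(600,600),interpolation=cv2.INTER_CUBIC))
for z in (0,.02,.04):
  for dy in(-.0435,.0435): print(z,dy,((w2px("side",(T@[0,dy,-z,1])[:3])-[220,200])*4).round())
E
```

```text
clock: 5.57
ee_pos: [0.5572, -0.0933, 0.0125]
eef_rot: [-180.0, -0.0, 18.3]
ft_force: [-0.2, 0.5, 0.6]
gripper_width: 0.0497
finger_force: 0.0
clock: 5.98
ee_pos: [0.5572, -0.0933, 0.0125]
eef_rot: [-180.0, 0.0, 18.3]
ft_force: [-0.3, -0.8, -0.1]
gripper_width: 0.0819
finger_force: 0.0
0.08185425703433799 [ 0.55718205 -0.09334505  0.01246609] [-0.29703085 -0.79485668 -0.06803275]
0 -0.0435 [196. 315.]
0 0.0435 [369. 412.]
0.02 -0.0435 [197. 271.]
0.02 0.0435 [372. 366.]
0.04 -0.0435 [198. 226.]
0.04 0.0435 [376. 318.]
```

View pics/s2.png

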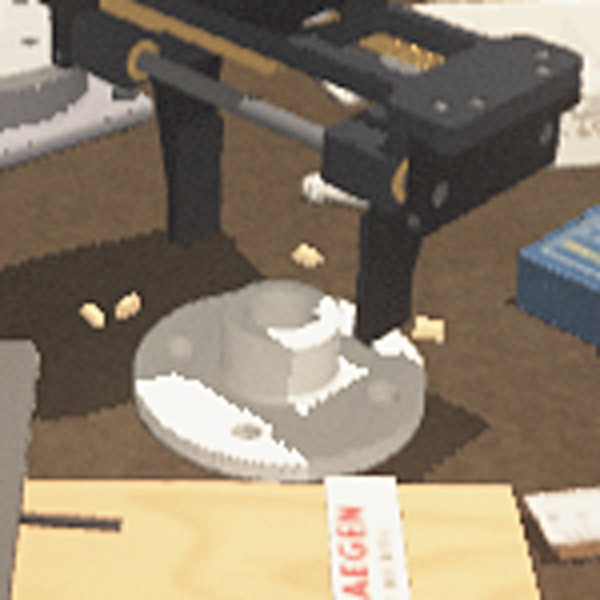

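The open fingertips again end about 33 mm above the nominal TCP (crop (195,242) and (385,340)), astride the boss. I'll go down watching the force, and check the height bias in the earlier wrist picture.

```bash
python3 - <<'E'
from h import *
T=np.eye(4);T[:3,:3]=R.from_euler('xyz',[180,0,18.32],degrees=True).as_matrix();T[:3,3]=[.5258,-.1178,.1565]
im=cv2.imread("pics/w2.png")
for dz in(-.03,-.015,0,.015,.03,.045):
    T2=T.copy();T2[2,3]+=dz; x,f=fitholes(im,"wrist",T2,.562,-.0935,.010,rin=.004,rout=.008); print(dz,x.round(4),f)
E
python3 -m creep '[[0,0,0.07,0,-1],[0,0,0.07,0,-1],[0,0,0.06,0,-1],[0,0,0.05,0,-1],[0,0,0,0,-1]]'; python3 -m creep '[[0,0,0,0,-1],[0,0,0.02,0,-1],[0,0,0.02,0,-1],[0,0,0,0,-1],[0,0,0,0,-1]]'
```

```text
-0.03 [ 0.5708 -0.0818 20.0525] -47.9625244140625
-0.015 [ 0.5581 -0.0937 43.2964] -79.81254882812499
0 [ 0.557  -0.0932 42.9647] -118.4472412109375
0.015 [ 0.5556 -0.0934 43.0968] -109.25029296875
0.03 [ 0.5549 -0.0948 43.2095] -68.2591552734375
0.045 [ 0.5539 -0.0968 44.1863] -49.4866943359375
clock: 6.45
ee_pos: [0.5561, -0.0932, -0.0142]
eef_rot: [-179.9, 0.1, 18.3]
ft_force: [-0.5, 0.2, -0.8]
gripper_width: 0.0869
finger_force: 0.0
clock: 6.87
ee_pos: [0.5572, -0.0934, -0.0165]
eef_rot: [180.0, -0.0, 18.3]
ft_force: [-0.1, -0.1, 0.8]
gripper_width: 0.0869
finger_force: 0.0
```

The wrist camera and pose agree, so only the fingertips sit about 33 mm short of the reported TCP. I'll grip here.

```bash
python3 -m creep '[[0,0,0.02,0,1],[0,0,0,0,1],[0,0,0,0,1],[0,0,0,0,1],[0,0,0,0,1]]'; python3 -m creep '[[0,0,0,0,1],[0,0,0,0,1],[0,0,0,0,1],[0,0,0,0,1],[0,0,0,0,1]]';  python3 - <<'E'
from h import *
need([.466,.103,.15],50)
E
```

```text
clock: 7.28
ee_pos: [0.5572, -0.0934, -0.0185]
eef_rot: [180.0, -0.0, 18.3]
ft_force: [-0.5, 0.2, -1.2]
gripper_width: 0.0617
finger_force: 0.0
clock: 7.7
ee_pos: [0.5572, -0.0933, -0.0185]
eef_rot: [-180.0, -0.0, 18.3]
ft_force: [-0.2, 1.0, 0.3]
gripper_width: 0.0431
finger_force: 30.0
need shift [-0.249 -2.15  -1.685] twist -0.176 | rows 6.578738550957412 pos [ 0.5572 -0.0933 -0.0185] rpy [-180.     -0.     18.32] F [-0.2  1.   0.3] w 0.04313080234179138 t 7.7
```

Gripped, with the flange underside at ee_z + 18.5 mm. I'll lift and turn.

```bash
python3 -m creep '[[0,0,-0.1,0,1],[0,0,-0.3,-0.03,1],[0,0,-0.4,-0.038,1],[0,0,-0.4,-0.038,1],[0,0,-0.4,-0.035,1]]'; python3 -m creep '[[0,0,-0.1,-0.035,1],[0,0,0,0,1],[0,0,0,0,1],[0,0,0,0,1],[0,0,0,0,1]]';  python3 - <<'E'
from h import *
need([.466,.103,.15],50)
print(status.sense()["finger_force"])
E
```

```text
clock: 8.12
ee_pos: [0.5563, -0.093, 0.1434]
eef_rot: [-179.9, 0.0, 44.1]
ft_force: [2.0, -0.4, -3.3]
gripper_width: 0.0431
finger_force: 30.0
clock: 8.53
ee_pos: [0.5558, -0.0933, 0.1494]
eef_rot: [-179.8, 0.1, 49.9]
ft_force: [0.6, -0.7, -3.2]
gripper_width: 0.0431
finger_force: 30.0
need shift [ 0.921 -1.952 -0.002] twist -0.0008 | rows 5.175954371680958 pos [ 0.5558 -0.0933  0.1494] rpy [-1.7982e+02  9.0000e-02  4.9850e+01] F [ 0.6 -0.7 -3.2] w 0.04305943399573269 t 8.5333
29.99942595139146
```

```bash
python3 -m creep '[[0.15,-0.325,0,0,1],[0.15,-0.325,0,0,1],[0.15,-0.325,0,0,1],[0.15,-0.325,0,0,1],[0.15,-0.325,0,0,1]]'; python3 -m creep '[[0.15,-0.325,0,0,1],[0,0,0,0,1],[0,0,0,0,1],[0,0,0,0,1],[0,0,0,0,1]]';  python3 - <<'E'
from h import *
s,T=pose(); print(s["ee_pos"],s["qvel"].round(2).max())
im=vision.grab_frame("wrist"); cv2.imwrite("pics/w3.png",im)
t=cv2.imread("pics/top0.png")
for z in (.046,):
  print("top holes",fitholes(t,"top",None,.525,.177,z,d=.02))
  print("wrist holes",fitholes(im,"wrist",T,.525,.177,z,d=.02))
for o,z in(("seat",.046),("hold_arm_knob",.091),("hold_arm_pivot",.074)):
    for r in recognise("wrist",o)[:2]: print(o,r["score"],np.round(r["centre"],1),px2w("wrist",r["centre"],z,T).round(4))
cv2.imwrite("pics/w3c.png",cv2.resize(im[0:230,100:400],(782,600),interpolation=cv2.INTER_CUBIC))
E
```

```text
clock: 8.95
ee_pos: [0.479, 0.0698, 0.15]
eef_rot: [-179.9, 0.1, 49.9]
ft_force: [1.4, 0.3, -2.9]
gripper_width: 0.0434
finger_force: 30.0
clock: 9.37
ee_pos: [0.4656, 0.0998, 0.1508]
eef_rot: [-179.9, 0.1, 49.9]
ft_force: [0.1, 0.1, -2.1]
gripper_width: 0.0429
finger_force: 30.0
[0.46564352 0.09977774 0.15075364] 0.42
top holes (array([ 0.5062825 ,  0.19696   , 43.91821182]), np.float64(-18.32954101562501))
wrist holes (array([ 0.50622929,  0.16879036, 22.37969116]), np.float64(-35.2694580078125))
seat 0.61 [258.3  56.7] [0.536  0.1844 0.046 ]
hold_arm_knob 0.98 [154.8  19. ] [0.4894 0.2513 0.091 ]
hold_arm_pivot 0.69 [261.1 199.3] [0.4548 0.084  0.074 ]
```

View pics/w3c.png

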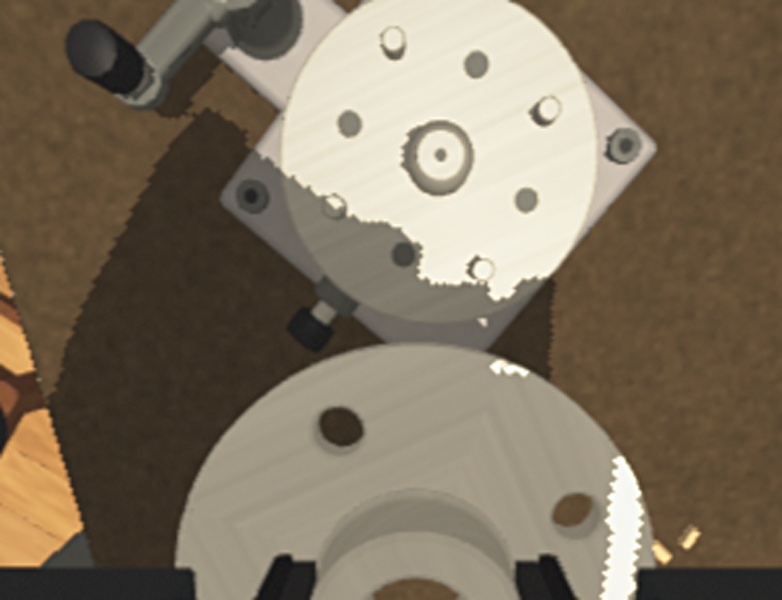

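Wrist view: pin tips at crop (392,34), (549,103), (483,266) and (334,205), with dark seat holes between them and the spigot tip at (440,155). The flange holes are at (341,427) and (575,510).

Run:
```python
from h import *
s,T=pose()
W=lambda L,z: np.array([px2w("wrist",[u/2.607+100-.5+.2,v/2.607-.3],z,T)[:2] for u,v in L])
def sq(L,z):
    P=W(L,z); c=P.mean(0); d=P-c; a=np.degrees(np.arctan2(d[:,1],d[:,0])); print(c.round(4),"r",np.hypot(*d.T).round(4),"ang%90",(a%90).round(1))
sq([(392,34),(549,103),(483,266),(334,205)],.058)
sq([(476,64),(526,200),(404,254),(349,123)],.046)
print("spigot",W([(440,155)],.067))
zz=s["ee_pos"][2]+.0285; H=W([(341,427),(575,510)],zz); d=H[1]-H[0]; print("flange holes",H.round(4),np.hypot(*d),"axis yaw%90",(np.degrees(np.arctan2(d[1],d[0]))+45)%90, "rel",H-s["ee_pos"][:2])
print("knob",W([(90,45)],.104),s["ee_pos"],s["eef_rot"])
```

```text
[0.5408 0.1766] r [0.0402 0.04   0.0399 0.0399] ang%90 [73.2 73.6 73.  74. ]
[0.5402 0.1758] r [0.034  0.034  0.0339 0.0341] ang%90 [28.1 27.7 28.3 27.9]
spigot [[0.5399865  0.17569308]]
flange holes [[0.4774 0.1389]
 [0.5049 0.0912]] 0.05509689311519908 axis yaw%90 74.8643282099847 rel [[ 0.01163158  0.03875688]
 [ 0.03906697 -0.00902353]]
knob [[0.48020562 0.25762075]] [0.46580804 0.10018509 0.15117815] [-1.79961933e+02  1.23539870e-02  4.99033680e+01]
```

Run:
```python
from h import *
need([.5402,.1760,.1],48.5)
```

```text
need shift [1.059 0.081 0.511] twist 0.0078 | rows 2.827425354527631 pos [0.4658 0.1002 0.1512] rpy [-1.7996e+02  1.0000e-02  4.9900e+01] F [ 0.4  0.3 -2.8] w 0.04299787534557173 t 9.5667
```

```bash
python3 -m creep '[[0.3,0.02,0,0.004,1],[0.3,0.02,0,0.004,1],[0.3,0.021,0.1,0,1],[0.159,0.02,0.2,0,1],[0,0,0.2,0,1]]'; python3 -m creep '[[0,0,0,0,1],[0,0,0,0,1],[0,0,0,0,1],[0,0,0,0,1],[0,0,0,0,1]]';python3 - <<'E'
from h import *
s,T=pose()
need([.5402,.1760,.0545],48.5)
E
```

```text
clock: 9.98
ee_pos: [0.5436, 0.1787, 0.101]
eef_rot: [-180.0, -0.2, 48.6]
ft_force: [-0.1, -1.1, -3.6]
gripper_width: 0.0427
finger_force: 30.0
clock: 10.4
ee_pos: [0.5417, 0.1755, 0.1029]
eef_rot: [179.9, -0.1, 48.5]
ft_force: [0.5, 1.1, -2.5]
gripper_width: 0.043
finger_force: 30.0
need shift [-0.007 -0.016  0.484] twist 0.0001 | rows 1.1619849446210546 pos [0.5417 0.1755 0.1029] rpy [ 1.7991e+02 -8.0000e-02  4.8510e+01] F [ 0.5  1.1 -2.5] w 0.04303801473830548 t 10.4
```

```bash
python3 -m creep '[[-0.008,-0.016,0.15,0,1],[0,0,0.15,0,1],[0,0,0.1,0,1],[0,0,0.07,0,1],[0,0,0.03,0,1]]'; python3 -m creep '[[0,0,0,0,1],[0,0,0,0,1],[0,0,0,0,1],[0,0,0,0,1],[0,0,0,0,1]]';python3 - <<'E'
from h import *
need([.5402,.1760,.0395],48.5)
im=vision.grab_frame("side"); cv2.imwrite("pics/s3.png",cv2.resize(im[130:280,120:320],(800,600),interpolation=cv2.INTER_CUBIC))
E
```

```text
clock: 10.82
ee_pos: [0.539, 0.1758, 0.0509]
eef_rot: [-180.0, 0.0, 48.5]
ft_force: [-0.0, 1.0, -3.9]
gripper_width: 0.0429
finger_force: 30.0
clock: 11.23
ee_pos: [0.5396, 0.1764, 0.052]
eef_rot: [180.0, -0.0, 48.6]
ft_force: [0.2, -0.6, -2.8]
gripper_width: 0.0427
finger_force: 30.0
need shift [0.001 0.007 0.125] twist 0.0003 | rows 0.2992837775981885 pos [0.5396 0.1764 0.052 ] rpy [ 1.7998e+02 -4.0000e-02  4.8560e+01] F [ 0.2 -0.6 -2.8] w 0.04274105880638907 t 11.2333
```

View pics/s3.png

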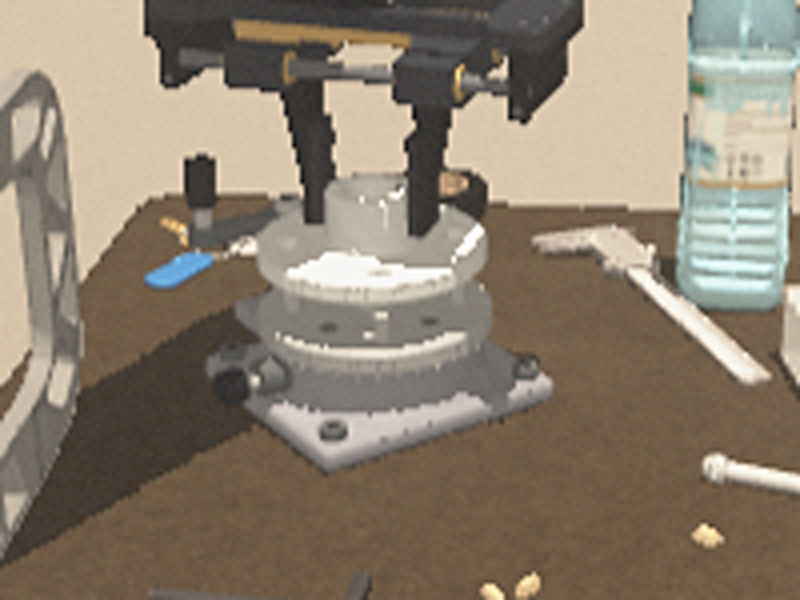

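The side view shows the flange (crop x≈372) hanging over the seat (x≈376), so it is about aligned. I'll descend gently over the spigot.

```bash
python3 -m creep '[[0.001,0.007,0.015,0,1],[0,0,0.015,0,1],[0,0,0.015,0,1],[0,0,0.015,0,1],[0,0,0,0,1]]'; python3 -m creep '[[0,0,0.01,0,1],[0,0,0.01,0,1],[0,0,0.01,0,1],[0,0,0,0,1],[0,0,0,0,1]]'
```

```text
clock: 11.7
ee_pos: [0.5396, 0.1757, 0.045]
eef_rot: [-180.0, 0.0, 48.6]
ft_force: [0.2, -0.1, -2.7]
gripper_width: 0.0431
finger_force: 30.0
clock: 12.12
ee_pos: [0.5399, 0.1758, 0.0424]
eef_rot: [-180.0, 0.0, 48.6]
ft_force: [-0.4, 0.1, -3.7]
gripper_width: 0.043
finger_force: 30.0
```

```bash
python3 -m creep '[[0,0,0.01,0,1],[0,0,0.01,0,1],[0,0,0,0,1],[0,0,0,0,1],[0,0,0,0,1]]'; python3 -m creep '[[0,0,0.01,0,1],[0,0,0.01,0,1],[0,0,0,0,1],[0,0,0,0,1],[0,0,0,0,1]]';  python3 -m creep '[[0,0,0.01,0,1],[0,0,0,0,1],[0,0,0,0,1],[0,0,0,0,1],[0,0,0,0,1]]'
```

```text
clock: 12.53
ee_pos: [0.5399, 0.1759, 0.0405]
eef_rot: [-180.0, -0.0, 48.6]
ft_force: [0.0, -0.1, -3.9]
gripper_width: 0.0431
finger_force: 30.0
clock: 12.95
ee_pos: [0.5399, 0.1758, 0.0385]
eef_rot: [-180.0, -0.0, 48.6]
ft_force: [-0.0, -0.4, -3.1]
gripper_width: 0.0434
finger_force: 30.0
clock: 13.37
ee_pos: [0.5399, 0.1758, 0.0375]
eef_rot: [-180.0, -0.0, 48.6]
ft_force: [-0.1, -0.2, -3.0]
gripper_width: 0.0433
finger_force: 30.0
```

The underside is 2 mm below the pin tips with no push, so the holes have met the pins. I'll keep lowering.

```bash
python3 -m creep '[[0,0,0.01,0,1],[0,0,0.01,0,1],[0,0,0.01,0,1],[0,0,0,0,1],[0,0,0,0,1]]'; python3 -m creep '[[0,0,0.01,0,1],[0,0,0.01,0,1],[0,0,0.01,0,1],[0,0,0,0,1],[0,0,0,0,1]]';  python3 -m creep '[[0,0,0.01,0,1],[0,0,0.01,0,1],[0,0,0,0,1],[0,0,0,0,1],[0,0,0,0,1]]'; python3 -m creep '[[0,0,0.01,0,1],[0,0,0,0,1],[0,0,0,0,1],[0,0,0,0,1],[0,0,0,0,1]]'
```

```text
clock: 13.78
ee_pos: [0.5398, 0.1758, 0.0343]
eef_rot: [-180.0, 0.0, 48.6]
ft_force: [-0.0, -0.3, -3.7]
gripper_width: 0.0431
finger_force: 30.0
clock: 14.2
ee_pos: [0.5398, 0.1758, 0.0314]
eef_rot: [-180.0, 0.0, 48.6]
ft_force: [-0.0, 1.0, -3.8]
gripper_width: 0.043
finger_force: 30.0
clock: 14.62
ee_pos: [0.5399, 0.1758, 0.0295]
eef_rot: [-180.0, 0.0, 48.6]
ft_force: [-0.0, 0.1, -3.0]
gripper_width: 0.0431
finger_force: 30.0
clock: 15.03
ee_pos: [0.5399, 0.1758, 0.0285]
eef_rot: [180.0, -0.0, 48.6]
ft_force: [-0.2, -0.2, -3.1]
gripper_width: 0.0431
finger_force: 30.0
```

```bash
python3 -m creep '[[0,0,0.005,0,1],[0,0,0,0,1],[0,0,0,0,1],[0,0,0,0,1],[0,0,0,0,1]]'; python3 -m creep '[[0,0,0.005,0,1],[0,0,0,0,1],[0,0,0,0,1],[0,0,0,0,1],[0,0,0,0,1]]'
```

```text
clock: 15.45
ee_pos: [0.5399, 0.1758, 0.028]
eef_rot: [180.0, -0.0, 48.6]
ft_force: [-0.4, -0.2, -3.7]
gripper_width: 0.0433
finger_force: 30.0
clock: 15.87
ee_pos: [0.5399, 0.1759, 0.0275]
eef_rot: [180.0, -0.0, 48.6]
ft_force: [-0.7, 0.0, -2.6]
gripper_width: 0.0433
finger_force: 30.0
```

```bash
python3 -m creep '[[0,0,0.005,0,1],[0,0,0,0,1],[0,0,0,0,1],[0,0,0,0,1],[0,0,0,0,1]]'; python3 -m creep '[[0,0,0.003,0,1],[0,0,0,0,1],[0,0,0,0,1],[0,0,0,0,1],[0,0,0,0,1]]'
```

```text
clock: 16.28
ee_pos: [0.5399, 0.1759, 0.0275]
eef_rot: [180.0, -0.0, 48.6]
ft_force: [-2.6, -0.7, 5.7]
gripper_width: 0.0431
finger_force: 30.0
clock: 16.7
ee_pos: [0.54, 0.1758, 0.0274]
eef_rot: [180.0, -0.0, 48.6]
ft_force: [-4.6, -2.1, 8.2]
gripper_width: 0.0433
finger_force: 30.0
```

Contact at exactly the seat height. I'll release and rise.

```bash
python3 -m creep '[[0,0,0,0,-1],[0,0,0,0,-1],[0,0,0,0,-1],[0,0,0,0,-1],[0,0,0,0,-1]]'; python3 -m creep '[[0,0,0,0,-1],[0,0,0,0,-1],[0,0,0,0,-1],[0,0,0,0,-1],[0,0,0,0,-1]]'; python3 -m creep '[[0,0,-0.15,0,-1],[0,0,-0.25,0,1],[0,0,-0.35,0,1],[0,0,-0.35,0,1],[0,0,0,0,1]]'
python3 - <<'E'
from h import *
for r in recognise("top","hold_arm_knob")[:0]: pass
im=vision.grab_frame("top"); cv2.imwrite("pics/t2.png",im)
for r in recognise("top","hold_arm_knob")[:2]: print(r["score"],r["centre"],px2w("top",r["centre"],.091).round(4))
s=status.sense();print(s["ee_pos"],s["gripper_width"])
cv2.imwrite("pics/t2c.png",cv2.resize(im[160:270,140:260],(654,600),interpolation=cv2.INTER_CUBIC))
E
```

```text
clock: 17.12
ee_pos: [0.5399, 0.1758, 0.0266]
eef_rot: [-180.0, -0.0, 48.6]
ft_force: [-0.1, -1.1, 0.5]
gripper_width: 0.0682
finger_force: 0.0
clock: 17.53
ee_pos: [0.5399, 0.1758, 0.0267]
eef_rot: [-180.0, 0.0, 48.6]
ft_force: [-0.6, 0.1, 0.9]
gripper_width: 0.0867
finger_force: 0.0
clock: 17.95
ee_pos: [0.5431, 0.1777, 0.1435]
eef_rot: [179.7, -0.4, 48.6]
ft_force: [0.4, -0.9, 0.2]
gripper_width: 0.0678
finger_force: 0.0
[0.53997424 0.17569753 0.13670575] 0.05642167119920276
```

View pics/t2c.png

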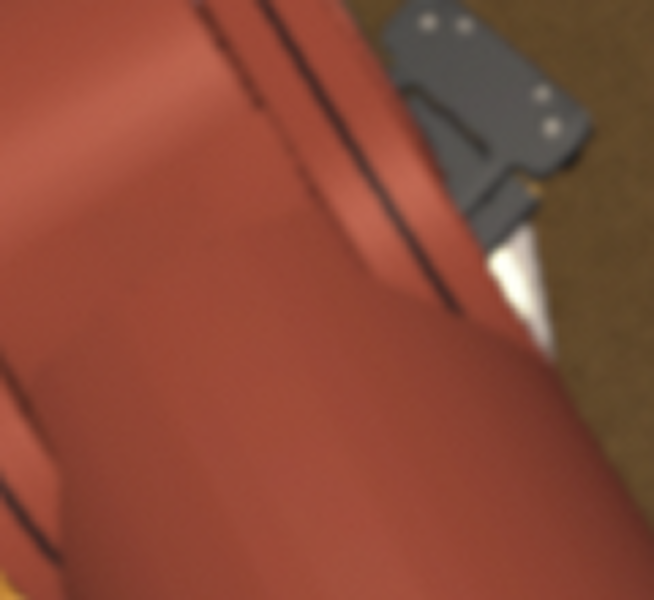

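The arm hides the fixture, so I'll compute from the first pictures instead.

Run:
```python
from h import *
im=cv2.imread("pics/top0.png")
f=lambda u,v,z: px2w("top",[140+u/3.156-.3,110+v/3.158-.3],z)
C=np.array([.5401,.1758]); k=f(116,422,.104); p=f(120,362,.074)
s=f(302,258,.016)-f(153,285,.016); print("edge yaw",np.degrees(np.arctan2(s[1],s[0]))+90)
print("knob",k,"pivot",p,"dist",np.hypot(*(p[:2]-C)),"yaw",np.degrees(np.arctan2(*(p[:2]-C)[::-1]))-90)
for d in (8,10,12):
    a=np.radians(90+d); P=C+.086*np.array([np.cos(a),np.sin(a)]); print(d,"P",P,"knob dist",np.hypot(*(k[:2]-P)),"w",np.hypot(*(np.array([.480,.2576])-P)), "ang from -x", 180+d-np.degrees(np.arctan2(*(k[:2]-P)[::-1]))%360, 180+d-np.degrees(np.arctan2(.2576-P[1],.48-P[0]))%360)
```

```text
edge yaw 9.841397141356438
knob [0.47830183 0.2545121  0.104     ] pivot [0.52315326 0.25870341 0.074     ] dist 0.08461777245251656 yaw 11.552983526404901
8 P [0.52813111 0.26096305] knob dist 0.050245120664191664 w 0.04824846319613945 ang from -x 0.6234513972693776 4.003081674091362
10 P [0.52516626 0.26049347] knob dist 0.047244588219021014 w 0.045258843291017134 ang from -x 2.726588068302874 6.334493717046399
12 P [0.52221959 0.25992069] knob dist 0.04424955157933637 w 0.04228332752272826 ang from -x 4.979216043180429 8.853776504780512
```

Run:
```python
from h import *
need([.482,.228,.137],96)
print(status.sense()["qpos"].round(1))
```

```text
need shift [ 0.008 -0.781 -0.003] twist -0.2636 | rows 1.8724466581753252 pos [0.54   0.1757 0.1367] rpy [ 1.7996e+02 -1.0000e-02  4.8560e+01] F [-0.5 -0.8 -1.2] w 0.05642167119920276 t 18.1
[ 14.2  16.2 -43.2  97.6  11.7  70.8 -73.2]
```

```bash
python3 -m creep '[[0,-0.26,0,0,1],[0,-0.26,0,0,1],[0.008,-0.261,0,0,1],[0,0,0,-0.037,1],[0,0,0,-0.038,1]]'; python3 -m creep '[[0,0,0,-0.038,1],[0,0,0,-0.038,1],[0,0,0,-0.038,1],[0,0,0,-0.038,1],[0,0,0,-0.037,1]]'; python3 -m creep '[[0,0,0,0,1],[0,0,0,0,1],[0,0,0,0,1],[0,0,0,0,1],[0,0,0,0,1]]'
python3 - <<'E'
from h import *
need([.482,.228,.049],96)
s,T=pose(); im=vision.grab_frame("wrist"); cv2.imwrite("pics/w4.png",im)
for o,z in(("hold_arm_knob",.091),("boss_top",.082)):
    for r in recognise("wrist",o)[:2]: print(o,r["score"],np.round(r["centre"],1),px2w("wrist",r["centre"],z,T).round(4))
im=vision.grab_frame("top")
for r in recognise("top","hold_arm_knob")[:2]: print(r["score"],r["centre"],px2w("top",r["centre"],.091).round(4))
E
```

```text
clock: 18.52
ee_pos: [0.4798, 0.2292, 0.1354]
eef_rot: [-179.9, 0.1, 62.5]
ft_force: [0.8, -0.1, -0.0]
gripper_width: 0.023
finger_force: 0.0
clock: 18.93
ee_pos: [0.481, 0.2277, 0.1351]
eef_rot: [-179.9, 0.0, 96.4]
ft_force: [-0.2, 0.7, -0.3]
gripper_width: 0.0011
finger_force: 0.0
clock: 19.35
ee_pos: [0.4817, 0.2281, 0.1365]
eef_rot: [-180.0, 0.0, 96.0]
ft_force: [-0.5, -0.1, -0.1]
gripper_width: 0.0004
finger_force: 0.0
need shift [-0.001  0.003  0.875] twist -0.0001 | rows 2.0980078355548972 pos [0.4817 0.2281 0.1365] rpy [-179.98    0.     95.98] F [-0.5 -0.1 -0.1] w 0.0004018188622722626 t 19.35
hold_arm_knob 0.87 [307.6 155.9] [0.5174 0.2603 0.091 ]
boss_top 0.67 [314.3 202.8] [0.5309 0.2184 0.082 ]
```

```bash
python3 -m creep '[[0,0,0.3,0,1],[0,0,0.3,0,1],[0,0,0.2,0,1],[0,0,0.075,0,1],[0,0,0,0,1]]'; python3 -m creep '[[0,0,0,0,1],[0.03,0,0,0,1],[0.03,0,0,0,1],[0.03,0,0,0,1],[0,0,0,0,1]]'; python3 -m creep '[[0.02,0,0,0,1],[0.02,0,0,0,1],[0.02,0,0,0,1],[0,0,0,0,1],[0,0,0,0,1]]'
```

```text
clock: 20.02
ee_pos: [0.4807, 0.2276, 0.0477]
eef_rot: [-179.8, 0.0, 96.1]
ft_force: [-0.2, 0.4, -0.1]
gripper_width: 0.0007
finger_force: 0.0
clock: 20.43
ee_pos: [0.4812, 0.2383, 0.05]
eef_rot: [179.9, -0.0, 96.1]
ft_force: [-0.4, 0.4, -0.1]
gripper_width: 0.0004
finger_force: 0.0
clock: 20.85
ee_pos: [0.4804, 0.2431, 0.0492]
eef_rot: [180.0, -0.0, 96.1]
ft_force: [0.7, -1.0, 0.3]
gripper_width: 0.0008
finger_force: 0.3
```

```bash
python3 -m creep '[[0.049,-0.016,0,0.0333,1],[0.049,-0.016,0,0.0333,1],[0.049,-0.016,0,0.0333,1],[0.049,-0.016,0,0.0333,1],[0.049,-0.016,0,0.0333,1]]'
python3 - <<'E'
from h import *
s,T=pose(); q=T[:3,:3].T@(T[:3,3]-[.525,.2604,0]); print(q)
E
```

```text
clock: 21.27
ee_pos: [0.4756, 0.2672, 0.0492]
eef_rot: [179.9, 0.0, 65.8]
ft_force: [1.6, -2.9, 0.4]
gripper_width: 0.0001
finger_force: 1.4
[-0.01411267 -0.04781757 -0.04920481]
```

```bash
python3 -m creep '[[0.049,-0.013,0,0.0333,1],[0.049,-0.013,0,0.0333,1],[0.049,-0.013,0,0.0333,1],[0.049,-0.013,0,0.0333,1],[0.049,-0.013,0,0.0333,1]]'; python3 -m creep '[[0.049,-0.013,0,0.0333,1],[0.049,-0.013,0,0.0333,1],[0.049,-0.013,0,0.0333,1],[0,0,0,0,1],[0,0,0,0,1]]'
python3 - <<'E'
from h import *
s,T=pose(); q=T[:3,:3].T@(T[:3,3]-[.525,.2604,0]); print(q)
E
```

```text
clock: 21.68
ee_pos: [0.4838, 0.2908, 0.049]
eef_rot: [180.0, 0.1, 35.8]
ft_force: [0.4, -3.5, 0.6]
gripper_width: 0.0005
finger_force: 1.2
clock: 22.1
ee_pos: [0.4943, 0.3024, 0.049]
eef_rot: [-180.0, 0.0, 18.4]
ft_force: [-0.9, 0.8, 0.3]
gripper_width: 0.0002
finger_force: 0.0
[-0.01588781 -0.04950406 -0.04897179]
```

```bash
python3 -m creep '[[0.035,-0.01,0,0.022,1],[0.035,-0.01,0,0.022,1],[0,0,0,0,1],[0,0,0,0,1],[0,0,0,0,1]]'; python3 -m creep '[[0.03,-0.01,0,0.022,1],[0,0,0,0,1],[0.03,-0.01,0,0,1],[0,0,0,0,1],[0,0,0,0,1]]'
```

```text
clock: 22.52
ee_pos: [0.499, 0.3057, 0.0488]
eef_rot: [180.0, 0.2, 10.5]
ft_force: [-5.1, -1.3, 3.0]
gripper_width: 0.0007
finger_force: 2.8
clock: 22.93
ee_pos: [0.4999, 0.3065, 0.0479]
eef_rot: [179.7, 0.7, 6.6]
ft_force: [-23.4, -10.5, 15.0]
gripper_width: 0.0001
finger_force: 12.9
```

At the stop: 23 N, with the knob where it should end up. I'll back off, rise and clear the view.

```bash
python3 -m creep '[[-0.06,0,0,0,1],[-0.15,0,0,0,1],[-0.15,0,-0.1,0,1],[0,0,-0.3,0,1],[0,0,-0.3,0,1]]'; python3 -m creep '[[0,0.4,-0.2,0,1],[0,0.4,-0.1,0,1],[0,0.4,0,0,1],[0,0.4,0,0,1],[0,0.4,0,0,1]]';  python3 -m creep '[[0,0.4,0,0,1],[0,0.4,0,0,1],[0,0,0,0,1],[0,0,0,0,1],[0,0,0,0,1]]'
python3 - <<'E'
from h import *
a=vision.grab_frame("top"); cv2.imwrite("pics/t3.png",a)
b=vision.grab_frame("side")
v=np.hstack([cv2.resize(a[160:260,140:260],(400,333),interpolation=cv2.INTER_CUBIC),cv2.resize(b[150:270,130:274],(400,333),interpolation=cv2.INTER_CUBIC)])
cv2.imwrite("pics/v3.png",v); need([.5,0,.2])
x,f=fitholes(a,"top",None,.54,.176,.056,d=.008); print(x,f)
E
```

```text
clock: 23.35
ee_pos: [0.4685, 0.3043, 0.1189]
eef_rot: [179.9, 0.2, 6.6]
ft_force: [0.2, 0.6, 0.5]
gripper_width: 0.0003
finger_force: 0.0
clock: 23.77
ee_pos: [0.492, 0.107, 0.1483]
eef_rot: [180.0, -0.1, 6.5]
ft_force: [1.3, -0.2, 0.2]
gripper_width: 0.0006
finger_force: 0.0
clock: 24.18
ee_pos: [0.5008, 0.0299, 0.1478]
eef_rot: [-180.0, -0.0, 6.4]
ft_force: [-0.6, -0.3, 0.4]
gripper_width: 0.0005
finger_force: 0.0
need shift [-0.042  0.306 -0.522] twist None | rows 1.455104381043974 pos [0.5008 0.0309 0.1478] rpy [-1.7997e+02 -1.0000e-02  6.4900e+00] F [-0.2  0.8  0.2] w 0.00039662975652347615 t 24.2833
[ 0.53869756  0.17645469 73.24183319] -27.452612304687506
```

View pics/v3.png

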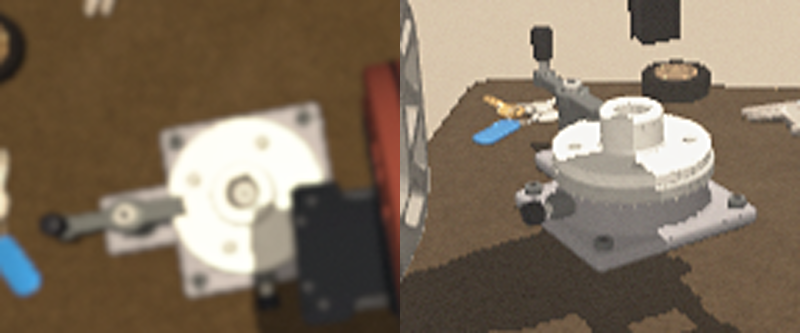

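The flange is flush on the seat, and the pins show in its holes at crop (262,143) and (232,247). The hold-down arm points at the middle over the rim, with its knob at (55,225) out along +y. The robot is clear of everything.

```bash
python3 -c "
from station import bot; print(bot.hand_in())"
```

```text
the job is handed in; nothing more can be done
None
```

The flange is home, flush on the seat over all four pins, the hold-down arm is swung to its stop over the rim, and the job is handed in at about 24 s (no verdict came back).

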